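# Ratchet stage up to height, board carrier on it

## Robot

A 7-joint arm with a two-finger parallel gripper is mounted at the origin on the work surface. World frame = base frame: x ahead of the robot, y to its left, z up, the work surface at z = 0. Lengths are in m, angles in rad, forces in N, time in s.
With the tool pointing down it reaches from about 0.425 to 0.925 m from the base axis. Payload 6.8 kg.
Tool frame: the origin (TCP) lies at the very end of the fingers, on their centre line; the grasp point (between the pads) lies 19 mm behind it; z points along the fingers, y is the line along which they close (so a half turn about z gives the same grasp; the last joint's range is limited). The gripper opens to 85 mm and grips with 20 to 120 N. Pads are 22 mm wide; open, the fingers measure 114 mm over their backs; the gripper's body (76 mm by 85 mm) begins 54 mm behind the grasp point. The pads swing forward as they close: fully open they stand 13 mm farther back than shut.
Start: joints at [1.156, 0.477, 0.022, 1.555, -0.011, 1.109, -0.083], TCP at [0.204, -0.643, 0.231] pointing down, gripper open.
Joint ranges: [-2.96, 2.96], [-0.34, 2.1], [-1.41, 1.46], [0.24, 2.44], [-1.37, 4.51], [0.17, 1.92], [-2.96, 2.96]. Speed limits (rad/s): [2.39, 2.39, 3.14, 3.14, 3.14, 3.14, 3.14].

## Interface

Orientations are given as a rotation vector (axis times angle).
In Python, from bench import get_obs, viewer, r gives the robot as it stands. The module is installed in compiled form; this text tells all that it offers.
- The arm moves only by the tool play_rows, never from a script. Its argument "commands" is a list that holds one entry, the list of rows, each a list of 5 numbers: the gripper's target within -1 to 1 (shut at 1, half-way at 0, fully open at -1), then the shift along the tool's x, y, z scaled (see below), then the turn about the tool's z scaled (see below). A call has 1 to 12 rows; each row is the pose to reach, as a shift and turn from the pose commanded when the call began, along the tool's axes at that moment; what a row does not reach only later rows make up. The controller multiplies each number of a shift by 0.2 m and each number of a turn by pi/2 rad. A row lasts 1/12 s, in which the tool goes at most 41.7 mm and 7.16 degrees, less where a joint would pass 70% of its speed; a pose out of reach is approached as far as the arm can. A call with a number of a shift or a turn outside -1 to 1 is refused whole. A call with a gripper value outside its range is refused whole. The fingers move at their own pace and stop on an object; "grip_force" is the grip in N (left out, the last holds). Time passes only in rows, so rows that repeat a pose let the fingers close. It gives the time, the measured TCP pose, the force, the opening and the grip force at its end, in the units of the state.
- get_obs(): the state, without advancing time (a new reading comes with each control period).
- viewer.grab_frame(name): name is "scene" or "side" or "wrist"; returns a dict with "pixels" (384x512x3 uint8, red, green, blue), "fovy" (degrees; the focal length in pixels is half the picture's height over the tangent of half this angle, whatever the lens; pixels are square), "cx", "cy" (the principal point, pixels), "world_to_cam" (4x4, takes a point from world to camera coordinates); the wrist camera has in their place "hand_eye" (4x4, takes a point from camera to tool coordinates, whose origin is the TCP and whose axes are the flange's). Camera axes: x right, y up, looking along -z (the intrinsics and any distortion apply to the point x, -y, -z); pixel columns grow to the right and rows downward; lengths in m; the calibration is good to about 2 mm. A picture is of the moment at which its call begins: read the wrist's pose just before it. There is no depth.
- r.hand_in(): hands the job in; it is judged then, once.
Trained networks look in a picture, given as the dict that the camera call returned (one of the last four; its "shot" number tells which), for a name from the list of things; names that differ only in an ending like _2 or _b are one class to them, and where a whole thing is asked for, a point or a joint stands for the part that bears it (a point fixed in the world has none). Each returns a list of dicts, best first, with "score" (0 to 1); they miss things now and then, are a little off and sometimes report something else, mostly with a low value. They report only what shows in the picture. A call takes as long as a camera call.
- viewer.trace(picture, thing): "pixels" (384x512 bool, what is visible of it) and "rect" ([left, top, right, bottom] in pixels, round what is visible of it).
The state is a dict: "clock": time; "joints": joint angles; "qvel": joint speeds; "tau": joint torques, N m; "tcp_pos": TCP position; "orientation": TCP orientation; "contact_force": force on the tool from outside, world axes, zero at the start; "moment": the same for the moment, N m; "grip_width": finger opening in m; "gripper_force": force on a finger pad.
Only numpy, scipy, OpenCV 4.12 (cv2) and the standard library are available. Lean on these libraries where they do the work, as an engineer would, in place of code of your own. Each camera call takes 0.05 s, during which the arm holds its last target. There are 200 camera calls.

## Task

First raise the ratchet stage, which has a lifting lug, counting its clicks, until it rests in the seventh notch above its lowest one, with the plate's top 215 mm above the bench, and let go of it. Then set the board carrier on the stage, without dropping or tipping it, so that its four posts are fully home in the four holes of the plate. Leave the other things on the bench where they are.

Things in the scene. Friction and masses are not known exactly. Their poses are not given: they have to be found in the camera images.
- stage (a joint): Height of the ratchet stage (m): 0 lowest, notches every 0.010 up to 0.090. A spring pawl on its +x side clicks under each notch as the stage is pulled up (5 to 10 N); let go, it drops onto the last notch passed. It cannot be lowered past a notch: going a whole click too far cannot be undone. Starts in notch 0 to 3; the seventh above the lowest is 0.070 (plate top 215 mm above the bench).
- stage_top (a point): Centre of the top face of the stage: a level aluminium plate 120 (x) by 140 (y) by 18 mm on a steel column that slides straight up between two cheeks on a fixed dark foot 130 mm square. Plate top is 145 mm above the bench in notch 0. z up; the lifting lug is on the -x side, which roughly faces the robot. Four through holes 17 mm wide at x = +-35, y = +-50 mm.
- stage_lug (a point): Grasp point on the lifting lug, a dark steel bar 20 mm wide (y), 30 high, running from the column out to 4 mm beyond the plate's -x edge. At x -56, z -50 mm from stage_top (same axes), mid-height, 4 mm in under the plate; plate underside 32 mm above. Grasp across y, tool tilted about 40 degrees, moving down and along +x. Sides free for 38 mm further in; 65 mm or more free below.
- carrier_grip (a point): Loose board carrier, 0.35 kg: plate 100 (x) by 130 (y) mm with green boards, four posts below at x +-35, y +-50 mm; black grip block on top, 50 (x) by 20 (y) by 45 mm high: grasp it across y. Point: on the block's axis, 70 mm above the post tips, 27 above the plate, 18 below the block's top. Tips 14 mm wide, 15 long, under 24 mm shoulders. Seated: 55 mm above stage_top, either way round.
- pill_jar: bystander: white jar 54 mm wide, 85 mm high, standing; origin at its base
- flux_bottle: bystander: amber bottle 36 mm wide, 75 mm high, standing; origin at its base
- tape_roll: bystander: tape roll 100 mm wide, 45 mm high, lying flat; origin at its underside
- phone: bystander: phone 70 by 145 by 8 mm, lying flat; origin at its underside
- screwdriver: bystander: screwdriver 170 mm long, lying along x; origin at its underside
- parts_tray: bystander: grey divided tray 100 by 140 by 30 mm; origin at its underside

How it is judged:
By the outcome, as a careful person would: the job done as asked, in the order asked, and still so for the second after the job is handed in, with the robot touching nothing.
It also fails if it takes over 69 s, if anything falls off the work surface, if the arm or the gripper's body presses on something with over 40 N, if the wrist force passes 120 N, or if a joint passes its speed limit or range.

## Working session

There is one attempt and no reset: what is moved stays moved. The work goes in short steps, Python scripts to look and compute and a tool call to move; the robot and the scene stay as the last step left them, time stands still between calls to the robot, and variables do not carry over. Pictures are saved under pics/ and viewed, at most 10 in all, crops included, and the job is handed in when it is done.

Besides the shell and the picture viewer there is one more tool, called as a command line: name --argument value ..., lists and objects as JSON in quotes. play_rows: Moves the arm, as the interface text tells. Shifts and turns lie within -1 to 1; 1 stands for 0.2 m of shift or pi/2 rad of turn. Its arguments: {"type":"object","properties":{"commands":{"type":"array","items":{"type":"array","items":{"type":"array","items":{"type":"number","minimum":-1,"maximum":1}}}},"grip_force":{"type":"number"}},"required":["commands"]}

```bash
mkdir -p pics
cat > h.py <<'E'
import numpy as np, cv2
from bench import get_obs, viewer, r
from scipy.spatial.transform import Rotation as R
def ray(f,uv,obs=None):
    """world origin, direction of pixel"""
    F=f["pixels"].shape[0]/2/np.tan(np.radians(f["fovy"])/2)
    d=np.array([(uv[0]-f["cx"])/F,-(uv[1]-f["cy"])/F,-1.])
    if "world_to_cam" in f: T=np.linalg.inv(f["world_to_cam"])
    else:
        W=np.eye(4);W[:3,:3]=R.from_rotvec(obs["orientation"]).as_matrix();W[:3,3]=obs["tcp_pos"];T=W@f["hand_eye"]
    return T[:3,3],T[:3,:3]@d
def atz(f,uv,z,obs=None):
    o,d=ray(f,uv,obs);return o+d*(z-o[2])/d[2]
def proj(f,p,obs=None):
    F=f["pixels"].shape[0]/2/np.tan(np.radians(f["fovy"])/2)
    if "world_to_cam" in f: T=f["world_to_cam"]
    else:
        W=np.eye(4);W[:3,:3]=R.from_rotvec(obs["orientation"]).as_matrix();W[:3,3]=obs["tcp_pos"];T=np.linalg.inv(W@f["hand_eye"])
    c=T[:3,:3]@p+T[:3,3];return np.array([f["cx"]+F*c[0]/-c[2],f["cy"]+F*-c[1]/-c[2]])
def save(f,n): cv2.imwrite(f"pics/{n}.png",f["pixels"][:,:,::-1])
E
python3 - <<'E'
from h import *
np.set_printoptions(precision=4,suppress=True)
o=get_obs();print(o);print(R.from_rotvec(o["orientation"]).as_matrix())
ims=[]
for n in("scene","side"):
    f=viewer.grab_frame(n);ims.append(f["pixels"]);print(n,{k:v for k,v in f.items() if k!="pixels"})
    for t in("stage","carrier_grip","pill_jar","flux_bottle","tape_roll","phone","screwdriver","parts_tray"):
        a=viewer.trace(f,t)
        print(t,[(round(d["score"],2),np.round(d["rect"])) for d in a[:2]])
        if a: np.save(f"m_{n}_{t}.npy",a[0]["pixels"])
    save(f,n)
f=viewer.grab_frame("wrist");print({k:v for k,v in f.items() if k!="pixels"});save(f,"wrist0")
cv2.imwrite("pics/both.png",cv2.resize(np.hstack(ims)[:,:,::-1],(800,300),interpolation=cv2.INTER_AREA))
E
```

```text
{'clock': 0.0, 'joints': array([ 1.1559,  0.4778,  0.0223,  1.5564, -0.0115,  1.1093, -0.0831]), 'qvel': array([-0.0008,  0.0014,  0.0002,  0.0005,  0.0002,  0.0003, -0.0002]), 'tau': array([  0.0003, -59.6444,   1.6083, -28.1195,   0.0125,   0.0094,
        -0.    ]), 'tcp_pos': array([ 0.2037, -0.6429,  0.2303]), 'orientation': array([-3.1029, -0.4798,  0.0006]), 'contact_force': array([ 0.1114,  0.2841, -0.0739]), 'moment': array([0.0148, 0.0088, 0.0736]), 'gripper_force': 0.0, 'grip_width': 0.08568502335416726}
[[ 0.9533  0.302  -0.0007]
 [ 0.302  -0.9533  0.0017]
 [-0.0001 -0.0018 -1.    ]]
scene {'fovy': 51.751895552900606, 'cx': 263.88493335440415, 'cy': 190.2926629812184, 'world_to_cam': array([[ 0.2802,  0.9599, -0.0003, -0.1735],
       [-0.6631,  0.1938,  0.723 ,  0.3248],
       [ 0.6941, -0.2024,  0.6909, -1.4799],
       [ 0.    ,  0.    ,  0.    ,  1.    ]]), 'shot': 1}
stage [(0.94, array([154., 179., 225., 223.]))]
carrier_grip [(0.98, array([315., 180., 367., 217.]))]
pill_jar [(0.6, array([184., 246., 210., 286.]))]
flux_bottle [(0.88, array([347., 210., 364., 236.
[... 545 characters left out ...]
}
stage [(0.71, array([246., 144., 296., 171.]))]
carrier_grip [(0.75, array([228., 236., 274., 277.]))]
pill_jar [(0.74, array([236., 167., 253., 191.]))]
flux_bottle [(0.77, array([216., 238., 228., 255.]))]
tape_roll [(0.63, array([285., 151., 302., 173.]))]
phone [(0.82, array([261., 254., 303., 288.]))]
screwdriver [(0.7, array([264., 216., 308., 226.]))]
parts_tray [(0.59, array([261., 292., 309., 345.]))]
{'fovy': 67.11293949484178, 'cx': 256.44742475967166, 'cy': 190.83592316510135, 'hand_eye': array([[-0.0002,  0.9527,  0.3038,  0.0788],
       [ 1.    ,  0.0001,  0.0004,  0.0003],
       [ 0.0004,  0.3038, -0.9527, -0.1432],
       [ 0.    ,  0.    ,  0.    ,  1.    ]]), 'shot': 3}
```

View pics/scene.png

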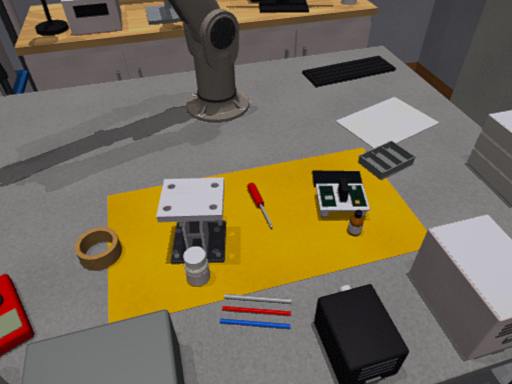

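View pics/side.png

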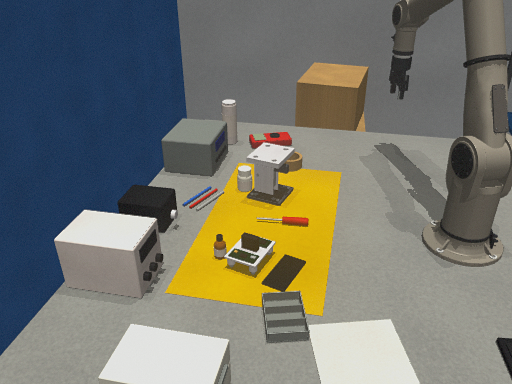

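The scene shows the stage plate around (192,198), with its foot below it and the jar in front at (197,265). The carrier is at (342,195), between the phone and the flux bottle at (356,223). I'll get rough positions from the masks.

Run:
```python
from h import *
np.set_printoptions(precision=3,suppress=True)
fs={n:viewer.grab_frame(n) for n in("scene","side")}
zs=dict(stage=.155,carrier_grip=.05,pill_jar=.043,flux_bottle=.037,tape_roll=.022,phone=.004,screwdriver=.012,parts_tray=.015)
for t,z in zs.items():
    A=[];b=[];out=[]
    for n,f in fs.items():
        m=np.load(f"m_{n}_{t}.npy");v,u=np.nonzero(m);c=(u.mean(),v.mean())
        o,d=ray(f,c);d/=np.linalg.norm(d);P=np.eye(3)-np.outer(d,d);A.append(P);b.append(P@o);out.append(atz(f,c,z)[:2])
    print(t,np.linalg.solve(sum(A),sum(b)),*out)
for n in fs:
    m=np.load(f"m_{n}_stage.npy").astype(np.uint8)
    c=max(cv2.findContours(m,0,2)[0],key=cv2.contourArea)
    p=cv2.approxPolyDP(cv2.convexHull(c),3,True)[:,0];print(n,p.tolist())
    for q in p: print(atz(fs[n],q,.16))
    cv2.imwrite(f"pics/c_{n}.png",0)if 0 else None
im=[]
f=fs["scene"]["pixels"][150:270,140:240];g=fs["side"]["pixels"][130:215,230:310]
h=[cv2.resize(x[:,:,::-1],(400,480 if i==0 else 425),interpolation=cv2.INTER_CUBIC) for i,x in enumerate((f,g))]
h[1]=np.vstack([h[1],np.zeros((55,400,3),np.uint8)])
cv2.imwrite("pics/st.png",np.hstack(h))
```

```text
stage [ 0.631 -0.177  0.149] [ 0.639 -0.177] [ 0.628 -0.167]
carrier_grip [0.619 0.218 0.034] [0.633 0.209] [0.614 0.239]
pill_jar [ 0.737 -0.196  0.04 ] [ 0.739 -0.195] [ 0.735 -0.19 ]
flux_bottle [0.713 0.215 0.03 ] [0.718 0.211] [0.71  0.223]
tape_roll [ 0.586 -0.423  0.011] [ 0.605 -0.416] [ 0.581 -0.413]
phone [0.51  0.255 0.002] [0.509 0.253] [0.512 0.26 ]
screwdriver [0.53  0.003 0.009] [0.537 0.003] [0.528 0.002]
parts_tray [0.482 0.433 0.009] [0.49  0.428] [0.481 0.438]
scene [[223, 179], [220, 220], [157, 219], [165, 179]]
[ 0.596 -0.094  0.16 ]
[ 0.722 -0.127  0.16 ]
[ 0.682 -0.256  0.16 ]
[ 0.558 -0.226  0.16 ]
side [[247, 157], [263, 143], [293, 149], [286, 172], [275, 172], [249, 162]]
[ 0.709 -0.134  0.16 ]
[ 0.679 -0.261  0.16 ]
[ 0.564 -0.232  0.16 ]
[ 0.56  -0.051  0.16 ]
[ 0.594 -0.044  0.16 ]
[ 0.693 -0.098  0.16 ]
```

View pics/st.png

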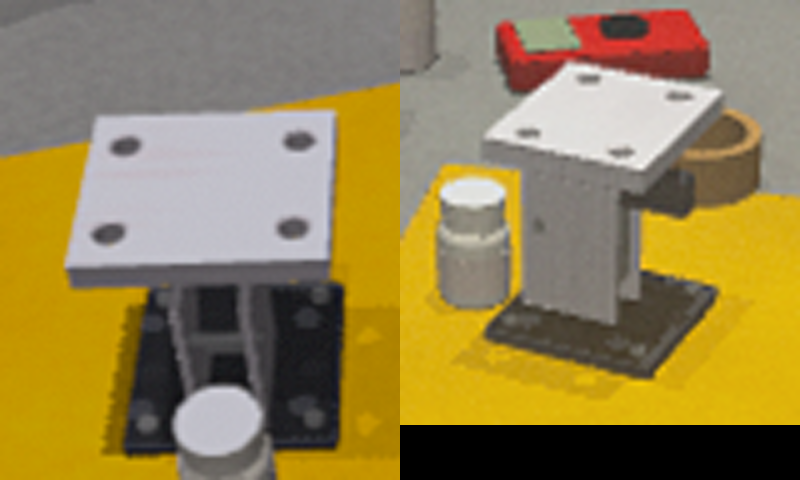

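The crop shows all four holes in both views, so I can fit the plate pose and height from them. The lug is dark and sticks out slightly on the -x side, at about (675,195) in the crop.

```bash
cat >> h.py <<'E'
HO=np.array([[-35,-50],[-35,50],[35,-50],[35,50]])/1000.
def holes(p): # p=x,y,z,yaw
    c,s=np.cos(p[3]),np.sin(p[3]);return np.c_[HO@np.array([[c,s],[-s,c]])+p[:2],np.full(4,p[2])]
E
python3 - <<'E'
from h import *
from scipy.optimize import least_squares
np.set_printoptions(precision=4,suppress=True)
sc,si=viewer.grab_frame("scene"),viewer.grab_frame("side")
a=np.array([[125,146],[299,141],[108,233],[292,228]])/4.+[140,150]
b=(np.array([[679,96],[621,152],[588,78],[528,133]])-[400,0])/5.+[230,130]
def res(p,s=(sc,si)):
    H=holes(p);o=[]
    if sc in s if 0 else True: o+= [proj(sc,h)-u for h,u in zip(H,a)]
    o+=[proj(si,h)-u for h,u in zip(H,b)]
    return np.ravel(o)
q=least_squares(res,[.63,-.18,.16,-.2]);print(q.x,np.sqrt(q.fun.reshape(-1,2)**2).round(1).tolist())
for z in(.145,.155,.165,.175):
    g=least_squares(lambda v:res([v[0],v[1],z,v[2]]),[.63,-.18,-.2]);print(z,g.x,g.cost)
E
```

```text
[ 0.6349 -0.175   0.1621 -0.2422] [[0.3, 0.4], [0.5, 0.4], [0.2, 0.3], [0.3, 0.5], [0.6, 0.6], [0.7, 0.6], [0.3, 0.6], [0.7, 0.5]]
0.145 [ 0.6261 -0.1767 -0.2442] 71.7883381487419
0.155 [ 0.6312 -0.1756 -0.243 ] 14.104982454317202
0.165 [ 0.6364 -0.1747 -0.2419] 3.951729548898816
0.175 [ 0.6416 -0.1738 -0.2408] 42.812269470335245
```

play_rows --commands '[[[-1, 0.92, -0.53, -0.4, 0], [-1, 0.92, -0.53, -0.4, 0], [-1, 0.92, -0.53, -0.4, 0], [-1, 0.92, -0.53, -0.4, 0], [-1, 0.92, -0.53, -0.4, 0], [-1, 0.92, -0.53, -0.4, 0]]]'

```text
clock: 1.65
tcp_pos: [0.3525, -0.4827, 0.3138]
orientation: [3.102, 0.49, 0.006]
contact_force: [0.5, -0.3, 0.2]
grip_width: 0.0857
gripper_force: 0.0
```

play_rows --commands '[[[-1, 0.92, -0.53, -0.2, 0], [-1, 0.92, -0.53, -0.2, 0], [-1, 0.92, -0.53, -0.2, 0], [-1, 0.92, -0.53, -0.2, 0], [-1, 0.92, -0.53, -0.2, 0], [-1, 0.92, -0.53, -0.2, 0]]]'

```text
clock: 2.15
tcp_pos: [0.4967, -0.3226, 0.353]
orientation: [-3.1, -0.497, -0.008]
contact_force: [1.8, 1.0, -0.2]
grip_width: 0.0855
gripper_force: 0.0
```

play_rows --commands '[[[-1, 0.92, -0.53, 0, -0.85], [-1, 0.92, -0.53, 0, -0.85], [-1, 0.92, -0.53, 0, -0.85], [-1, 0.92, -0.53, 0, -0.85], [-1, 0.92, -0.53, 0, -0.85], [-1, 0.92, -0.53, 0, -0.85], [-1, 0.92, -0.53, 0, -0.85], [-1, 0.92, -0.53, 0, -0.85], [-1, 0.92, -0.53, 0, -0.85], [-1, 0.92, -0.53, 0, -0.85], [-1, 0.92, -0.53, 0, -0.85], [-1, 0.92, -0.53, 0, -0.85]]]'

```text
clock: 3.15
tcp_pos: [0.634, -0.174, 0.3512]
orientation: [-2.138, -2.302, 0.0]
contact_force: [0.4, 0.2, -0.1]
grip_width: 0.0856
gripper_force: 0.0
```

play_rows --commands '[[[-1, 0, 0, 0, -0.8], [-1, 0, 0, 0, -0.8], [-1, 0, 0, 0, -0.8], [-1, 0, 0, 0, -0.8], [-1, 0, 0, 0, -0.8], [-1, 0, 0, 0, -0.8], [-1, 0, 0, 0, -0.8], [-1, 0, 0, 0, -0.8], [-1, 0, 0, 0, -0.8], [-1, 0, 0, 0, -0.8], [-1, 0, 0, 0, -0.8], [-1, 0, 0, 0, -0.8]]]'

```text
clock: 4.15
tcp_pos: [0.634, -0.1739, 0.3512]
orientation: [-0.389, -3.117, -0.0]
contact_force: [0.5, -0.4, 0.4]
grip_width: 0.0853
gripper_force: 0.0
```

Run:
```python
from h import *
np.set_printoptions(precision=4,suppress=True)
o=get_obs();f=viewer.grab_frame("wrist");save(f,"w1");print(o["clock"],o["joints"],o["tcp_pos"]);print(R.from_rotvec(o["orientation"]).as_matrix())
for z in(.155,.165):print(z,[proj(f,h,o) for h in holes([.6364,-.1747,z,-.242])])
```

```text
4.15 [ 0.6488  0.4526 -0.697   1.4077  0.2895  1.3851  1.2709] [ 0.634  -0.1739  0.3512]
[[-0.9693  0.2458 -0.0002]
 [ 0.2458  0.9693  0.0002]
 [ 0.0002  0.0001 -1.    ]]
0.155 [array([212.7982, 138.7081]), array([298.7298, 138.1245]), array([215.7751, 195.6742]), array([296.5816, 195.1425])]
0.165 [array([211.5372, 139.8904]), array([299.9689, 139.2902]), array([214.6726, 198.3396]), array([297.686 , 197.7942])]
```

View pics/w1.png

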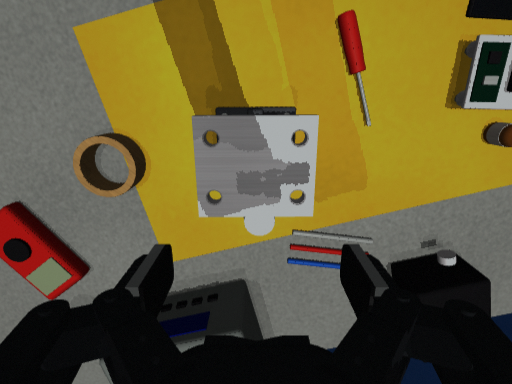

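The wrist view shows the holes at about (211,138), (300,137), (214,196) and (298,195). Their spacing fits a plate top at 0.165, so the stage is in notch 2 and needs five clicks. Next I'll move above the lug side for a closer look.

play_rows --commands '[[[-1, 0.39, 0, 0, 0], [-1, 0.39, 0, 0, 0], [-1, 0.39, 0, 0.2, 0], [-1, 0.39, 0, 0.5, 0], [-1, 0.39, 0, 0.75, 0], [-1, 0.39, 0, 0.75, 0], [-1, 0.39, 0, 0.75, 0], [-1, 0.39, 0, 0.75, 0], [-1, 0.39, 0, 0.75, 0]]]'

```text
clock: 4.95
tcp_pos: [0.5598, -0.1548, 0.2034]
orientation: [0.383, 3.115, -0.0]
contact_force: [-0.6, 0.9, 1.0]
grip_width: 0.0856
gripper_force: 0.0
```

Run:
```python
from h import *
np.set_printoptions(precision=4,suppress=True)
o=get_obs();f=viewer.grab_frame("wrist");save(f,"w2");print(o["clock"],o["tcp_pos"],o["orientation"])
for z in(.155,.165):print(z,[proj(f,h,o) for h in holes([.635,-.1743,z,-.242])])
```

```text
4.95 [ 0.5598 -0.1548  0.2034] [ 0.3828  3.1152 -0.0001]
0.155 [array([188.9006, 264.2633]), array([320.9855, 263.858 ]), array([195.1884, 337.761 ]), array([315.4348, 337.3838])]
0.165 [array([185.8515, 271.8517]), array([323.9303, 271.427 ]), array([192.6825, 347.6655]), array([317.8765, 347.2717])]
```

View pics/w2.png

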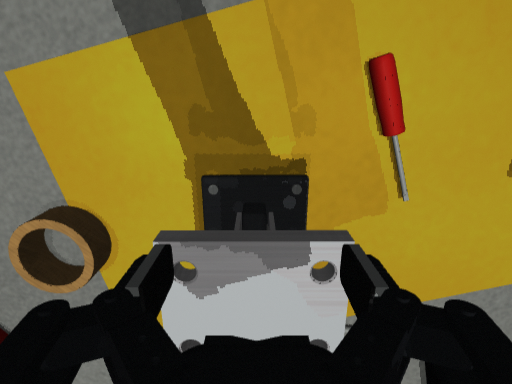

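The closer view has the near holes at (185,270) and (323,270), within about 1 px of the prediction for a plate top at 0.165. The lug end is visible at about (256,212). The tool has to stay vertical, so I'll straddle the lug's protruding end with part-closed fingers and creep towards the plate edge.

play_rows --commands '[[[0.2, -0.01, -0.0075, 0, 0], [0.2, -0.01, -0.0075, 0, 0], [0.2, -0.01, -0.0075, 0.1, 0], [0.2, -0.01, -0.0075, 0.2, 0], [0.2, -0.01, -0.0075, 0.3, 0], [0.2, -0.01, -0.0075, 0.4, 0], [0.2, -0.01, -0.0075, 0.45, 0], [0.2, -0.01, -0.0075, 0.5, 0], [0.2, -0.01, -0.0075, 0.5, 0], [0.2, -0.01, -0.0075, 0.5, 0]]]' --grip_force 40

```text
clock: 5.83
tcp_pos: [0.559, -0.1564, 0.1012]
orientation: [-0.38, -3.116, 0.0]
contact_force: [-5.1, 1.5, -1.1]
grip_width: 0.034
gripper_force: 0.0
```

Run:
```python
from h import *
o=get_obs();f=viewer.grab_frame("wrist");save(f,"w3");print(o["clock"],o["tcp_pos"],o["contact_force"],o["grip_width"])
```

```text
5.8333 [ 0.55902921 -0.15641952  0.10120211] [-5.10905624  1.47496194 -1.13338537] 0.0339879029079561
```

View pics/w3.png

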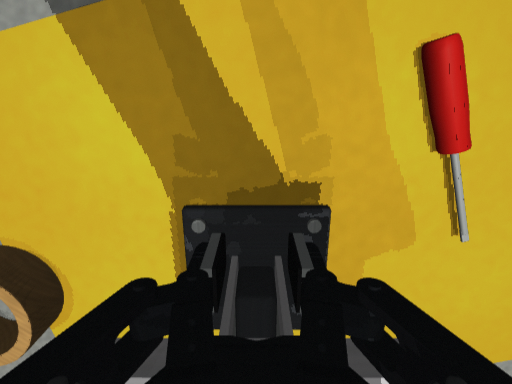

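There's about 5 N of contact at stage x = -78, so some wider part of the finger above the pads meets the plate edge. I'll back off and go higher, so the narrower fingertips are at plate level, then probe inward.

play_rows --commands '[[[0.2, 0.03, 0, 0, 0], [0.2, 0.03, 0, -0.03, 0], [0.2, 0.03, 0, -0.08, 0], [0.2, 0.03, 0, -0.08, 0], [0.2, 0.03, 0, -0.08, 0]]]'

```text
clock: 6.3
tcp_pos: [0.5555, -0.1557, 0.1189]
orientation: [0.381, 3.115, -0.001]
contact_force: [0.4, 0.4, -0.6]
grip_width: 0.0344
gripper_force: 0.0
```

play_rows --commands '[[[0.2, -0.015, 0, 0, 0], [0.2, -0.03, 0, 0, 0], [0.2, -0.03, 0, 0, 0], [0.2, -0.03, 0, 0, 0], [0.2, -0.03, 0, 0, 0]]]'

```text
clock: 6.72
tcp_pos: [0.5598, -0.1567, 0.117]
orientation: [-0.381, -3.118, -0.0]
contact_force: [0.3, 0.4, 0.1]
grip_width: 0.0344
gripper_force: 0.0
```

play_rows --commands '[[[0.2, -0.005, 0, 0, 0], [0.2, -0.01, 0, 0, 0], [0.2, -0.01, 0, 0, 0], [0.2, -0.01, 0, 0, 0], [0.2, -0.01, 0, 0, 0]]]'

```text
clock: 7.13
tcp_pos: [0.5619, -0.1573, 0.1173]
orientation: [-0.381, -3.118, 0.0]
contact_force: [0.2, -0.4, -0.1]
grip_width: 0.0341
gripper_force: 0.0
```

play_rows --commands '[[[0.2, -0.005, 0, 0, 0], [0.2, -0.01, 0, 0, 0], [0.2, -0.01, 0, 0, 0], [0.2, -0.01, 0, 0, 0]]]'

```text
clock: 7.47
tcp_pos: [0.5619, -0.1573, 0.1167]
orientation: [-0.38, -3.114, 0.0]
contact_force: [-5.8, 1.3, 2.6]
grip_width: 0.0339
gripper_force: 0.0
```

play_rows --commands '[[[0.2, -0.005, 0, 0, 0], [0.2, -0.01, 0, 0, 0], [0.2, -0.01, 0, 0, 0], [0.2, -0.01, 0, 0, 0]]]'

```text
clock: 7.8
tcp_pos: [0.5618, -0.1574, 0.1162]
orientation: [-0.379, -3.11, 0.001]
contact_force: [-11.1, 2.9, 4.5]
grip_width: 0.0342
gripper_force: 0.0
```

Run:
```python
from h import *
np.set_printoptions(precision=4,suppress=True)
o=get_obs();F=o["contact_force"];M=o["moment"];print(F,M,o["tcp_pos"],o["joints"])
ey=np.array([.2396,.9709,0]);ex=np.array([.9709,-.2396,0])
print("F stage",F@ex,F@ey,F[2],"M stage",M@ex,M@ey,M[2])
# M = r x F ; My = rz Fx - rx Fz
for rx in(0,.011,.015,.02): print(rx,(M@ey+rx*F[2])/(F@ex))
f=viewer.grab_frame("side")
a=cv2.resize(f["pixels"][110:220,225:335][:,:,::-1],(600,600),interpolation=cv2.INTER_CUBIC);cv2.imwrite("pics/side3.png",a)
```

```text
[-11.0559   2.9494   4.5149] [ 0.5447  1.9614 -0.0237] [ 0.5618 -0.1574  0.1162] [ 0.6528  0.5475 -0.6441  1.8394  0.4106  0.9     1.1439]
F stage -11.440809374932215 0.21454910032740138 4.514877773216085 M stage 0.05891998774559576 2.034857821862357 -0.023733886119854008
0 -0.17785960373755577
0.011 -0.18220052524737432
0.015 -0.18377904216003563
0.02 -0.18575218830086224
```

View pics/side3.png

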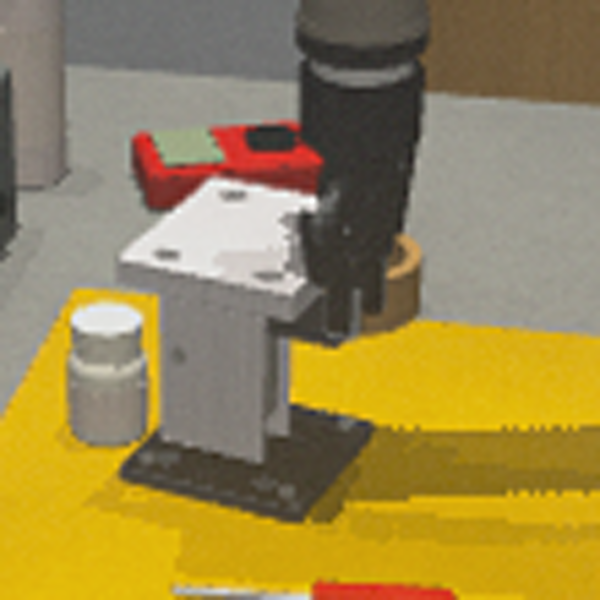

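Contact is now at x = -75, so the finger narrows lower down. I'll raise about 6 mm more and probe again.

play_rows --commands '[[[0.2, 0.03, 0, 0, 0], [0.2, 0.03, 0, 0, 0], [0.2, 0.03, 0, -0.03, 0], [0.2, 0.03, 0, -0.03, 0], [0.2, 0.02, 0, -0.03, 0], [0.2, 0.01, 0, -0.03, 0], [0.2, 0.01, 0, -0.03, 0], [0.2, 0.01, 0, -0.03, 0]]]'

```text
clock: 8.52
tcp_pos: [0.5634, -0.1577, 0.1232]
orientation: [-0.381, -3.117, 0.0]
contact_force: [-2.8, 1.3, 2.5]
grip_width: 0.0342
gripper_force: 0.0
```

play_rows --commands '[[[0.2, -0.005, 0, 0, 0], [0.2, -0.01, 0, 0, 0], [0.2, -0.01, 0, 0, 0], [0.2, -0.01, 0, 0, 0]]]'

```text
clock: 8.85
tcp_pos: [0.5633, -0.1577, 0.1228]
orientation: [-0.38, -3.113, 0.001]
contact_force: [-10.5, 2.3, 6.9]
grip_width: 0.034
gripper_force: 0.0
```

play_rows --commands '[[[0.2, -0.005, 0, 0, 0], [0.2, -0.01, 0, 0, 0], [0.2, -0.01, 0, 0, 0], [0.2, -0.01, 0, 0, 0]]]'

```text
clock: 9.18
tcp_pos: [0.5632, -0.1577, 0.1224]
orientation: [-0.38, -3.109, 0.001]
contact_force: [-17.1, 4.0, 10.1]
grip_width: 0.034
gripper_force: 0.0
```

The finger tapers: contact at this height is at x = -73.6, so the pads overlap the lug tip by about 1.5 mm. A slip does no harm because the ratchet holds, so I'll close here and see if it grips.

play_rows --commands '[[[1, 0, 0, 0, 0], [1, 0, 0, 0, 0], [1, 0, 0, 0, 0], [1, 0, 0, 0, 0], [1, 0, 0, 0, 0], [1, 0, 0, 0, 0]]]' --grip_force 80

```text
clock: 9.68
tcp_pos: [0.5632, -0.1579, 0.1232]
orientation: [-0.38, -3.109, 0.002]
contact_force: [-20.3, 2.5, 17.8]
grip_width: 0.0136
gripper_force: 80.7
```

play_rows --commands '[[[1, 0, 0, -0.01, 0], [1, 0, 0, -0.02, 0], [1, 0, 0, -0.03, 0], [1, 0, 0, -0.03, 0], [1, 0, 0, -0.03, 0]]]'

```text
clock: 10.1
tcp_pos: [0.5632, -0.1579, 0.1267]
orientation: [-0.379, -3.109, -0.001]
contact_force: [-10.6, 2.1, -3.6]
grip_width: 0.0131
gripper_force: 80.1
```

play_rows --commands '[[[1, 0, 0, -0.01, 0], [1, 0, 0, -0.02, 0], [1, 0, 0, -0.03, 0], [1, 0, 0, -0.03, 0], [1, 0, 0, -0.03, 0]]]'

```text
clock: 10.52
tcp_pos: [0.5632, -0.1579, 0.1327]
orientation: [-0.379, -3.109, -0.0]
contact_force: [-11.0, 2.2, -3.8]
grip_width: 0.0134
gripper_force: 80.7
```

```bash
cat >> h.py <<'E'
def plate_h():
    """plate shift since start: side picture vs. reference, by template of the +x front half of the plate (seen free of the gripper)"""
    f=viewer.grab_frame("side");g=cv2.cvtColor(f["pixels"],cv2.COLOR_RGB2GRAY)
    ref=cv2.cvtColor(cv2.imread("pics/side.png"),cv2.COLOR_BGR2GRAY)
    t=ref[140:166,243:275];m=cv2.matchTemplate(g[110:185,230:300],t,cv2.TM_CCOEFF_NORMED)
    _,s,_,(x,y)=cv2.minMaxLoc(m)
    v=m[y-1:y+2,x]; sub=(v[0]-v[2])/(2*(v[0]-2*v[1]+v[2])) if 0<y<m.shape[0]-1 else 0
    p0=np.array([.65,-.17,.165]);k=proj(f,p0)[1]-proj(f,p0+[0,0,.01])[1]
    up=(140-(y+110+sub));return s,up,up/k*10,x+230-243
E
python3 - <<'E'
from h import *
print("score,px up,mm up,dx",plate_h(),get_obs()["moment"])
E
```

```text
score,px up,mm up,dx (0.9411048293113708, np.float32(2.0772552), np.float64(7.900279468853956), 0) [ 0.43117863  1.86295212 -0.11225863]
```

The plate is rising with the gripper, about 8 mm so far. I'll keep lifting slowly.

play_rows --commands '[[[1, 0, 0, -0.0125, 0], [1, 0, 0, -0.025, 0], [1, 0, 0, -0.0375, 0], [1, 0, 0, -0.05, 0], [1, 0, 0, -0.0625, 0], [1, 0, 0, -0.075, 0], [1, 0, 0, -0.0875, 0], [1, 0, 0, -0.1, 0], [1, 0, 0, -0.1, 0], [1, 0, 0, -0.1, 0]]]'

```text
clock: 11.4
tcp_pos: [0.5632, -0.1579, 0.1528]
orientation: [-0.379, -3.109, -0.0]
contact_force: [-10.7, 3.5, -3.2]
grip_width: 0.0128
gripper_force: 81.6
```

Run:
```python
from h import *
print(plate_h())
```

```text
(0.8014525771141052, np.float32(7.4178314), np.float64(28.2117189524466), 0)
```

play_rows --commands '[[[1, 0, 0, -0.0125, 0], [1, 0, 0, -0.025, 0], [1, 0, 0, -0.0375, 0], [1, 0, 0, -0.05, 0], [1, 0, 0, -0.0625, 0], [1, 0, 0, -0.075, 0], [1, 0, 0, -0.09, 0], [1, 0, 0, -0.09, 0], [1, 0, 0, -0.09, 0]]]'

```text
clock: 12.2
tcp_pos: [0.5632, -0.1579, 0.1707]
orientation: [-0.379, -3.108, -0.0]
contact_force: [-11.0, 3.7, -2.6]
grip_width: 0.0132
gripper_force: 82.0
```

Run:
```python
from h import *
print(plate_h())
f=viewer.grab_frame("side");g=viewer.grab_frame("scene")
a=cv2.resize(f["pixels"][110:180,230:310][:,:,::-1],(400,350),interpolation=cv2.INTER_CUBIC)
b=cv2.resize(g["pixels"][145:215,145:225][:,:,::-1],(400,350),interpolation=cv2.INTER_CUBIC)
cv2.imwrite("pics/st2.png",np.hstack([b,a]))
```

```text
(0.7691481709480286, np.float32(12.407402), np.float64(47.18820358415118), 0)
```

View pics/st2.png

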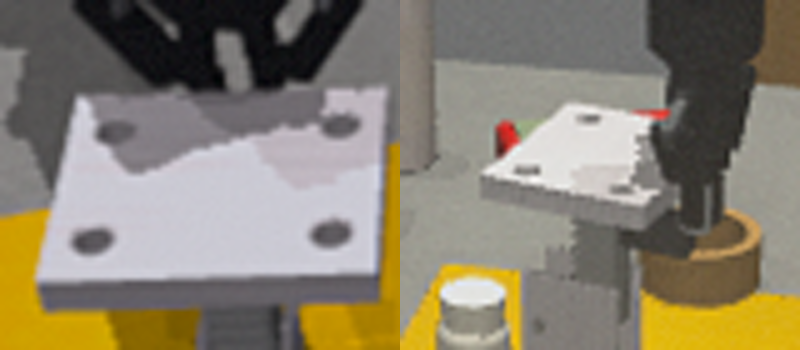

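The crop shows the raised plate with all four holes in the scene half and three in the side half. Fitting its height now:

Run:
```python
from h import *
from scipy.optimize import least_squares
sc,si=viewer.grab_frame("scene"),viewer.grab_frame("side")
a=np.array([[115,132],[341,127],[92,241],[331,234]])/5.+[145,145]
b=(np.array([[622,189],[588,119],[527,171]])-[400,0])/5.+[230,110]
def res(p):
    H=holes(p);return np.ravel([proj(sc,h)-u for h,u in zip(H,a)]+[proj(si,h)-u for h,u in zip(H[1:],b)])
q=least_squares(res,[.635,-.175,.21,-.24]);print(q.x,q.fun.round(1))
q=least_squares(lambda v:res([.635,-.1743,v[0],-.242]),[.21]);print(q.x)
```

```text
[ 0.6351729  -0.17458205  0.20797136 -0.2417701 ] [-0.2 -0.3 -0.5 -0.5 -0.1 -0.3 -0.2 -0.3 -0.8  0.8 -0.4  0.6 -0.7  0.6]
[0.2079072]
```

The fit gives a plate top of about 0.2115 after correcting for bias. Another 8 mm takes it past notch 7 and mid-way to notch 8.

play_rows --commands '[[[1, 0, 0, -0.01, 0], [1, 0, 0, -0.02, 0], [1, 0, 0, -0.03, 0], [1, 0, 0, -0.04, 0], [1, 0, 0, -0.04, 0], [1, 0, 0, -0.04, 0]]]'

```text
clock: 12.95
tcp_pos: [0.5632, -0.1579, 0.1786]
orientation: [-0.379, -3.108, -0.001]
contact_force: [-10.6, 2.0, -4.7]
grip_width: 0.0129
gripper_force: 80.8
```

Run:
```python
from h import *
print(plate_h())
```

```text
(0.782413899898529, np.float32(14.66217), np.float64(55.76360628509764), 0)
```

play_rows --commands '[[[1, 0, 0, 0.01, 0], [1, 0, 0, 0.02, 0], [1, 0, 0, 0.02, 0], [1, 0, 0, 0.02, 0]]]'

```text
clock: 13.33
tcp_pos: [0.5632, -0.1579, 0.1746]
orientation: [-0.379, -3.108, -0.0]
contact_force: [-10.7, 2.1, -4.0]
grip_width: 0.0132
gripper_force: 81.1
```

play_rows --commands '[[[0.2, 0, 0, 0, 0], [0.2, 0, 0, 0, 0], [0.2, 0.03, 0, 0, 0], [0.2, 0.1, 0, 0, 0], [0, 0.2, 0, 0, 0], [-1, 0.25, 0, 0, 0], [-1, 0.25, 0, -0.2, 0], [-1, 0.25, 0, -0.5, 0], [-1, 0.25, 0, -0.8, 0], [-1, 0.25, 0, -0.9, 0], [-1, 0.25, 0, -0.9, 0], [-1, 0.25, 0, -0.9, 0]]]'

```text
clock: 14.33
tcp_pos: [0.5221, -0.1467, 0.3628]
orientation: [0.38, 3.108, -0.003]
contact_force: [0.1, -0.6, -0.1]
grip_width: 0.0857
gripper_force: 0.0
```

Run:
```python
from h import *
print(plate_h())
o=get_obs();f=viewer.grab_frame("wrist");save(f,"w4");print(o["clock"],o["tcp_pos"],o["orientation"],o["joints"])
for z in(.205,.215,.225):print(z,np.round([proj(f,h,o) for h in holes([.635,-.1745,z,-.242])],1).tolist())
```

```text
(0.7754714488983154, np.float32(13.469795), np.float64(51.228729224280144), 0)
14.3833 [ 0.52074865 -0.14684449  0.35984644] [ 3.80256070e-01  3.11247954e+00 -2.17430760e-03] [ 0.79914176  0.23002216 -0.75864867  1.66878714  0.1652692   1.30205864
  1.33814732]
0.205 [[213.3, 243.1], [300.3, 243.0], [216.0, 294.2], [297.6, 294.1]]
0.215 [[212.0, 247.4], [301.5, 247.3], [214.9, 299.6], [298.8, 299.5]]
0.225 [[210.7, 252.0], [302.9, 251.9], [213.7, 305.4], [300.0, 305.3]]
```

View pics/w4.png

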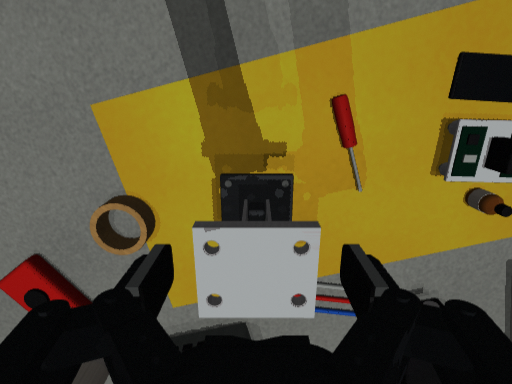

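The holes match the prediction for a plate top at 0.215 (89.5 px spacing, rows 247 and 300), so the stage sits in notch 7 and is released. Now on to the carrier.

play_rows --commands '[[[-1, 0.083, 0.95, 0, 0], [-1, 0.083, 0.95, 0, 0], [-1, 0.083, 0.95, 0, 0], [-1, 0.083, 0.95, 0, 0], [-1, 0.083, 0.95, 0, 0], [-1, 0.083, 0.95, 0, 0]]]'

```text
clock: 14.93
tcp_pos: [0.5478, 0.0489, 0.3559]
orientation: [-0.365, -3.118, -0.005]
contact_force: [-0.2, 0.1, 0.4]
grip_width: 0.0857
gripper_force: 0.0
```

play_rows --commands '[[[-1, 0.083, 0.94, 0.3, 0], [-1, 0.083, 0.94, 0.3, 0], [-1, 0.083, 0.94, 0.3, 0], [-1, 0.083, 0.94, 0.3, 0], [-1, 0.083, 0.94, 0.3, 0], [-1, 0.083, 0.94, 0.3, 0], [-1, 0.083, 0.94, 0.3, 0], [-1, 0.083, 0.94, 0.3, 0]]]'

```text
clock: 15.6
tcp_pos: [0.5779, 0.2269, 0.2958]
orientation: [-0.381, -3.117, 0.003]
contact_force: [-0.4, -1.3, 0.1]
grip_width: 0.0851
gripper_force: 0.0
```

Run:
```python
from h import *
np.set_printoptions(precision=4,suppress=True)
o=get_obs();f=viewer.grab_frame("wrist");save(f,"w5");print(o["clock"],o["tcp_pos"],o["orientation"],o["joints"],o["contact_force"])
p=f["pixels"].astype(int)
a=viewer.trace(f,"carrier_grip");m=a[0]["pixels"];print(a[0]["score"],a[0]["rect"]);np.save("m5.npy",m)
mm=cv2.morphologyEx(m.astype(np.uint8),cv2.MORPH_CLOSE,np.ones((5,5)))
# black block inside the carrier
filled=cv2.drawContours(np.zeros_like(mm),cv2.findContours(mm,0,2)[0],-1,1,-1)
blk=((p.max(2)<60)&(filled>0)).astype(np.uint8);n,l,st,ce=cv2.connectedComponentsWithStats(blk);i=1+st[1:,4].argmax()
print("block comp",st[i],ce[i])
print("block rect",cv2.minAreaRect(np.argwhere(l==i)[:,::-1].astype(np.float32)))
hull=cv2.convexHull(max(cv2.findContours(mm,0,2)[0],key=cv2.contourArea));r_=cv2.minAreaRect(hull);print("carrier rect",r_)
for c in cv2.boxPoints(r_): print(c,atz(f,c,.043,o))
print("centre",atz(f,r_[0],.043,o))
```

```text
15.6 [0.5779 0.2269 0.2958] [-0.3813 -3.1167  0.0026] [ 0.1354  0.4622 -0.8493  1.5698  0.3575  1.2752  0.5593] [-0.387  -1.276   0.0864]
0.8 [214.2, 149.1, 306.9, 218.9]
block comp [ 216  158   28   54 1313] [229.179  183.2353]
block rect ((229.5, 184.5), (53.0, 27.0), 90.0)
carrier rect ((257.84906005859375, 183.4423828125), (92.99977111816406, 67.44058990478516), 1.2453643083572388)
[210.6273 216.1441] [0.6476 0.1398 0.043 ]
[212.093  148.7194] [0.5523 0.1705 0.043 ]
[305.0709 150.7407] [0.5858 0.2938 0.043 ]
[303.6051 218.1653] [0.6839 0.2725 0.043 ]
centre [0.6156 0.2196 0.043 ]
```

View pics/w5.png

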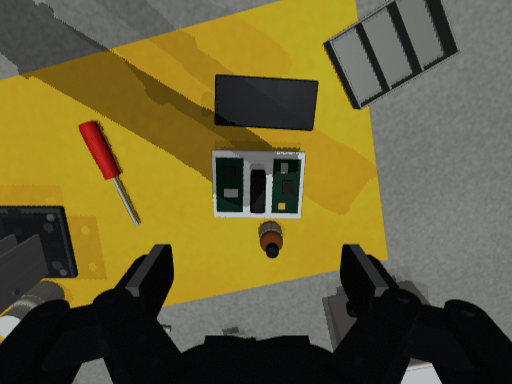

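The carrier is at (258,184), with the block running vertically in the image, so the closing axis already nearly matches. I'll refine its centre and yaw numerically from the saved picture.

Run:
```python
from h import *
np.set_printoptions(precision=4,suppress=True)
o=get_obs();f=viewer.grab_frame("wrist");p=f["pixels"].astype(int)
sub=np.zeros((384,512),np.uint8);sub[140:226,200:316]=1
green=(p[...,1]>p[...,0]+8)
wh=((p.min(2)>110)&(sub>0)).astype(np.uint8)
n,l,st,ce=cv2.connectedComponentsWithStats(wh);i=1+st[1:,4].argmax();print(st[i])
r1=cv2.minAreaRect(np.argwhere(l==i)[:,::-1].astype(np.float32));print("white",r1)
B=[atz(f,c,.043,o)[:2] for c in cv2.boxPoints(r1)];print(np.array(B),"centre",np.mean(B,0),"sides",[np.linalg.norm(B[k]-B[k-1]) for k in range(4)])
for th in(25,35,45):
    s2=np.zeros_like(sub);s2[158:222,246:274]=1
    bk=((p.max(2)<th)&(s2>0)).astype(np.uint8);n,l,st,ce=cv2.connectedComponentsWithStats(bk);i=1+st[1:,4].argmax()
    q=cv2.minAreaRect(np.argwhere(l==i)[:,::-1].astype(np.float32));print(th,st[i],q)
    # top face edge near robot (top in image) at z=.088
    print([atz(f,c,.088,o)[:2] for c in cv2.boxPoints(q)])
t=R.from_rotvec(o["orientation"]).as_matrix();print(t, o["tcp_pos"])
c=np.array([.6156,.2196]);y=-.266
for nme,P in dict(blk_top=[(-.025,-.01,.088),(-.025,.01,.088),(.025,-.01,.088),(.025,.01,.088)]).items():
    print(nme,[proj(f,np.r_[c+[np.cos(y)*a-np.sin(y)*b,np.sin(y)*a+np.cos(y)*b],z],o).round(1).tolist() for a,b,z in P])
```

```text
[ 213  150   93   68 1581]
white ((258.57391357421875, 183.603759765625), (92.05986022949219, 66.44581604003906), 0.784824550151825)
[[0.6494 0.1406]
 [0.5549 0.1704]
 [0.5875 0.293 ]
 [0.6846 0.2725]] centre [0.6191 0.2191] sides [np.float64(0.13656398619649657), np.float64(0.09910736219236851), np.float64(0.12693614310757564), np.float64(0.09926299865291821)]
25 [251 169  15  43 473] ((258.0, 190.0), (42.0, 14.0), 90.0)
[array([0.5838, 0.2179]), array([0.588 , 0.2348]), array([0.6427, 0.2216]), array([0.6383, 0.2039])]
35 [251 169  15  43 621] ((258.0, 190.0), (42.0, 14.0), 90.0)
[array([0.5838, 0.2179]), array([0.588 , 0.2348]), array([0.6427, 0.2216]), array([0.6383, 0.2039])]
45 [251 169  15  43 632] ((258.0, 190.0), (42.0, 14.0), 90.0)
[array([0.5838, 0.2179]), array([0.588 , 0.2348]), array([0.6427, 0.2216]), array([0.6383, 0.2039])]
[[-0.97    0.2432 -0.0002]
 [ 0.2432  0.97   -0.0013]
 [-0.0001 -0.0013 -1.    ]] [0.5784 0.226  0.2969]
blk_top [[251.0, 173.1], [266.9, 173.4], [250.4, 210.3], [265.7, 210.6]]
```

play_rows --commands '[[[-1, -0.2, 0.0135, 0.2, 0.006], [-1, -0.2, 0.0135, 0.4, 0.006], [-1, -0.2, 0.0135, 0.6, 0.006], [-1, -0.2, 0.0135, 0.75, 0.006], [-1, -0.2, 0.0135, 0.75, 0.006], [-1, -0.2, 0.0135, 0.75, 0.006], [-1, -0.2, 0.0135, 0.75, 0.006]]]'

```text
clock: 16.33
tcp_pos: [0.6187, 0.2215, 0.15]
orientation: [0.396, 3.114, 0.003]
contact_force: [0.0, -0.2, 0.6]
grip_width: 0.0853
gripper_force: 0.0
```

Run:
```python
from h import *
from scipy.optimize import least_squares
np.set_printoptions(precision=4,suppress=True)
o=get_obs();f=viewer.grab_frame("wrist");save(f,"w6");p=f["pixels"].astype(int);print(o["tcp_pos"],o["orientation"])
def pts(c,y,P): return np.array([proj(f,np.r_[c+[np.cos(y)*a-np.sin(y)*b,np.sin(y)*a+np.cos(y)*b],z],o) for a,b,z in P])
c=np.array([.6175,.219]);y=-.255
print("pred plate corners\n",pts(c,y,[(a,b,.043) for a in(-.05,.05) for b in(-.065,.065)]))
print("pred block top\n",pts(c,y,[(a,b,.088) for a in(-.025,.025) for b in(-.01,.01)]))
print("pred block base -x",pts(c,y,[(-.025,0,.048)]))
# line scans
def scan(u0,v0,du,dv,n): return [int(p[int(v0+dv*k),int(u0+du*k)].max()) for k in range(n)]
t=pts(c,y,[(-.05,0,.043)])[0];print("near plate edge, 3 columns")
for b in(-.05,-.03,.03,.05):
    q=pts(c,y,[(-.05,b,.043)])[0];print(q, [(int(q[1])+k,int(p[int(q[1])+k,int(q[0])].min())) for k in range(-6,7)])
print("block far top edge");
for b in(-.004,.004):
    q=pts(c,y,[(.025,b,.088)])[0];print(q,[(int(q[1])+k,int(p[int(q[1])+k,int(q[0])].max())) for k in range(-6,7)])
print("side edges of block top")
for a in(-.015,.015):
  for b in(-.01,.01):
    q=pts(c,y,[(a,b,.088)])[0];print(q,[(int(q[0])+k,int(p[int(q[1]),int(q[0])+k].max())) for k in range(-6,7)])
```

```text
[0.6187 0.2215 0.15  ] [0.3964 3.1137 0.0029]
pred plate corners
 [[176.1783 130.5378]
 [328.9982 130.7208]
 [184.9461 236.7369]
 [320.786  236.7318]]
pred block top
 [[238.449  172.2065]
 [265.8708 172.226 ]
 [239.5755 234.2733]
 [265.1342 234.2731]]
pred block base -x [[252.6748 160.7579]]
near plate edge, 3 columns
[193.8392 130.5589] [(124, 14), (125, 14), (126, 11), (127, 13), (128, 13), (129, 12), (130, 27), (131, 70), (132, 89), (133, 95), (134, 98), (135, 100), (136, 98)]
[217.3756 130.5871] [(124, 30), (125, 30), (126, 29), (127, 20), (128, 13), (129, 12), (130, 19), (131, 64), (132, 88), (133, 94), (134, 97), (135, 98), (136, 98)]
[287.9078 130.6716] [(124, 29), (125, 29), (126, 31), (127, 29), (128, 20), (129, 14), (130, 14), (131, 21), (132, 84), (133, 146), (134, 186), (135, 196), (136, 196)]
[311.3929 130.6997] [(124, 34), (125, 35), (126, 35), (127, 35), (128, 35), (129, 24), (130, 16), (131, 14), (132, 65), (133, 158), (134, 154), (135, 179), (136, 196)]
block far top edge
[247.2447 234.2733] [(228, 10), (229, 9), (230, 11), (231, 9), (232, 11), (233, 8), (234, 84), (
[... 223 characters left out ...]
), (240, 194)]
side edges of block top
[238.6872 185.3334] [(232, 117), (233, 117), (234, 117), (235, 117), (236, 117), (237, 117), (238, 81), (239, 5), (240, 7), (241, 8), (242, 6), (243, 8), (244, 9)]
[265.715  185.3486] [(259, 9), (260, 6), (261, 6), (262, 7), (263, 7), (264, 9), (265, 59), (266, 120), (267, 121), (268, 120), (269, 121), (270, 120), (271, 120)]
[239.3627 222.5441] [(233, 144), (234, 143), (235, 144), (236, 144), (237, 145), (238, 140), (239, 9), (240, 8), (241, 10), (242, 7), (243, 9), (244, 10), (245, 11)]
[265.2734 222.5474] [(259, 10), (260, 8), (261, 9), (262, 9), (263, 13), (264, 58), (265, 117), (266, 117), (267, 117), (268, 121), (269, 181), (270, 202), (271, 202)]
```

The carrier matches the model within 1 px at centre (0.6175, 0.219), yaw about -0.26. I'll descend and grasp.

play_rows --commands '[[[-1, 0.002, -0.015, 0.1, 0.0055], [-1, 0.002, -0.015, 0.2, 0.0055], [-1, 0.002, -0.015, 0.3, 0.0055], [-1, 0.002, -0.015, 0.4, 0.0055], [-1, 0.002, -0.015, 0.465, 0.0055], [-1, 0.002, -0.015, 0.465, 0.0055], [-1, 0.002, -0.015, 0.465, 0.0055], [-1, 0.002, -0.015, 0.465, 0.0055], [-1, 0.002, -0.015, 0.465, 0.0055]]]'

```text
clock: 17.13
tcp_pos: [0.6174, 0.2191, 0.0563]
orientation: [0.409, 3.112, 0.002]
contact_force: [-0.7, -0.4, 0.3]
grip_width: 0.0852
gripper_force: 0.0
```

play_rows --commands '[[[0.2, 0, 0, 0, 0], [0.2, 0, 0, 0, 0], [0.3, 0, 0, 0, 0], [0.4, 0, 0, 0, 0], [0.5, 0, 0, 0, 0], [1, 0, 0, 0, 0], [1, 0, 0, 0, 0], [1, 0, 0, 0, 0], [1, 0, 0, 0, 0], [1, 0, 0, 0, 0]]]' --grip_force 40

```text
clock: 17.97
tcp_pos: [0.6163, 0.2184, 0.0544]
orientation: [0.409, 3.115, 0.0]
contact_force: [-0.4, -0.1, 2.3]
grip_width: 0.0194
gripper_force: 39.8
```

play_rows --commands '[[[1, 0, 0, -0.05, 0], [1, 0, 0, -0.12, 0], [1, 0, 0, -0.24, 0], [1, 0, 0, -0.38, 0], [1, 0, 0, -0.52, 0], [1, 0, 0, -0.66, 0], [1, 0, 0, -0.8, 0], [1, 0, 0, -0.92, 0], [1, 0, 0, -1, 0], [1, 0, 0, -1, 0], [1, 0, 0, -1, 0]]]'

```text
clock: 18.88
tcp_pos: [0.6163, 0.2186, 0.2554]
orientation: [0.408, 3.113, 0.001]
contact_force: [-0.1, -0.8, -4.4]
grip_width: 0.0197
gripper_force: 39.6
```

play_rows --commands '[[[1, 0, 0, -0.1, 0], [1, 0, 0, -0.2, 0], [1, 0, 0, -0.3, 0], [1, 0, 0, -0.38, 0], [1, 0, 0, -0.4, 0], [1, 0, 0, -0.4, 0], [1, 0, 0, -0.4, 0]]]'

```text
clock: 19.47
tcp_pos: [0.6156, 0.2178, 0.3323]
orientation: [-0.409, -3.113, 0.002]
contact_force: [0.4, -0.3, -3.1]
grip_width: 0.0196
gripper_force: 39.9
```

Run:
```python
from h import *
np.set_printoptions(precision=4,suppress=True)
o=get_obs();f=viewer.grab_frame("wrist");save(f,"w7");p=f["pixels"].astype(int);print(o["tcp_pos"],o["orientation"],o["contact_force"],o["moment"],o["grip_width"])
# carrier in tool frame: tool x=-carrier x, tool y=carrier y, plate top 11.4 mm beyond TCP
F=192/np.tan(np.radians(f["fovy"])/2);Ti=np.linalg.inv(f["hand_eye"])
def tp(P):
    c=Ti[:3,:3]@P+Ti[:3,3];return np.array([f["cx"]-F*c[0]/c[2],f["cy"]+F*c[1]/c[2]])
zt=.0544-.043
for y in(-.055,-.04,.04,.055):
    q=tp(np.array([.05,y,zt]));q2=tp(np.array([.049,y,zt]));print("near edge y",y,q,"px/mm",q2[1]-q[1],[(int(q[1])+k,int(p[int(q[1])+k,int(q[0])].min())) for k in range(-6,8)])
for x in(.04,.03):
  for y in(-.065,.065):
    q=tp(np.array([x,y,zt]));print("side edge",x,y,q,[(int(q[0])+k,int(p[int(q[1]),int(q[0])+k].min())) for k in range(-6,8)])
```

```text
[0.6156 0.2178 0.3323] [-0.4085 -3.1127  0.0024] [ 0.3737 -0.3483 -3.0925] [-0.0285 -0.0033  0.0415] 0.01961393286400013
near edge y -0.055 [153.5395 151.2015] px/mm 1.846778258507186 [(145, 57), (146, 56), (147, 56), (148, 57), (149, 57), (150, 56), (151, 57), (152, 57), (153, 80), (154, 100), (155, 121), (156, 133), (157, 135), (158, 137)]
near edge y -0.04 [181.4677 151.191 ] px/mm 1.8466622829888308 [(145, 33), (146, 34), (147, 32), (148, 34), (149, 34), (150, 34), (151, 40), (152, 83), (153, 94), (154, 100), (155, 118), (156, 132), (157, 135), (158, 138)]
near edge y 0.04 [330.3478 151.1346] px/mm 1.8460439848709598 [(145, 54), (146, 54), (147, 52), (148, 54), (149, 53), (150, 54), (151, 52), (152, 62), (153, 86), (154, 106), (155, 156), (156, 209), (157, 185), (158, 231)]
near edge y 0.055 [358.2498 151.1241] px/mm 1.8459280985761666 [(145, 60), (146, 58), (147, 58), (148, 59), (149, 59), (150, 54), (151, 52), (152, 52), (153, 62), (154, 98), (155, 150), (156, 222), (157, 205), (158, 233)]
side edge 0.04 -0.065 [137.2638 169.3569] [(131, 125), (132, 34), (133, 27), (134, 23), (135, 27), (136, 50), (137, 57), (138, 58), (139, 90), (140, 143), (141, 150), (142, 136), (143, 136), (144, 136)]
side edge 0.04 0.065 [374.5349 169.2557] [(368, 243), (369, 244), (370, 243), (371, 243), (372, 243), (373, 243), (374, 187), (375, 143), (376, 176), (377, 177), (378, 176), (379, 175), (380, 172), (381, 170)]
side edge 0.03 -0.065 [139.5204 186.8193] [(133, 56), (134, 55), (135, 63), (136, 148), (137, 218), (138, 216), (139, 154), (140, 56), (141, 63), (142, 128), (143, 136), (144, 138), (145, 138), (146, 138)]
side edge 0.03 0.065 [372.3085 186.7091] [(366, 242), (367, 243), (368, 244), (369, 244), (370, 243), (371, 235), (372, 141), (373, 58), (374, 57), (375, 58), (376, 59), (377, 90), (378, 174), (379, 181)]
```

Run:
```python
from h import *
import json
f=viewer.grab_frame("wrist");F=192/np.tan(np.radians(f["fovy"])/2);Ti=np.linalg.inv(f["hand_eye"])
def tp(P):
    c=Ti[:3,:3]@np.array(P)+Ti[:3,3];return np.array([f["cx"]-F*c[0]/c[2],f["cy"]+F*c[1]/c[2]])
# w6 in tool frame: TCP .6187,.2215,.150 rotvec
W=np.eye(4);W[:3,:3]=R.from_rotvec([.3964,3.1137,.0029]).as_matrix();W[:3,3]=[.6187,.2215,.15];Wi=np.linalg.inv(W)
def w6(a,b,z,c=(.6175,.219),y=-.26):
    w=np.array([c[0]+np.cos(y)*a-np.sin(y)*b,c[1]+np.sin(y)*a+np.cos(y)*b,z]);return tp((Wi@np.r_[w,1])[:3])
w7=lambda a,b,z:tp([-a,b,.0544-z])
def sc(img,q,ax,n=8):
    u,v=np.round(q).astype(int);return [(int((u,v)[ax]+k),int(img[v+k*(ax==1),u+k*(ax==0)].mean())) for k in range(-n,n+1)]
for name,fn in(("w6",w6),("w7",w7)):
    im=cv2.imread(f"pics/{name}.png").astype(int);print(name)
    for lab,P,ax in(("plate far",(.05,-.055,.043),1),("plate far",(.05,.055,.043),1),("plate far",(.05,.0,.043),1),("plate near",(-.05,.03,.043),1),("blk far top",(.025,0,.088),1),("blk near top",(-.025,0,.088),1),("blk near base",(-.025,0,.043),1),("plate -y",(-.02,-.065,.043),0),("plate +y",(-.02,.065,.043),0),("blk -y",(-.01,-.01,.088),0),("blk +y",(-.01,.01,.088),0)):
        q=fn(*P);
        if 10<q[1]<370: print(lab,P,q.round(1),[b for b in sc(im,q,ax)])
```

```text
w6
plate far (0.05, -0.055, 0.043) [195.1 236.5] [(228, 31), (229, 117), (230, 140), (231, 139), (232, 140), (233, 143), (234, 183), (235, 199), (236, 174), (237, 144), (238, 133), (239, 133), (240, 133), (241, 133), (242, 132), (243, 133), (244, 133)]
plate far (0.05, 0.055, 0.043) [310.1 237. ] [(229, 18), (230, 165), (231, 199), (232, 199), (233, 199), (234, 199), (235, 199), (236, 199), (237, 174), (238, 144), (239, 131), (240, 132), (241, 131), (242, 132), (243, 131), (244, 132), (245, 132)]
plate far (0.05, 0.0, 0.043) [252.6 236.7] [(229, 8), (230, 9), (231, 10), (232, 10), (233, 8), (234, 84), (235, 130), (236, 137), (237, 129), (238, 129), (239, 134), (240, 133), (241, 134), (242, 134), (243, 135), (244, 133), (245, 133)]
plate near (-0.05, 0.03, 0.043) [288.2 130.8] [(123, 113), (124, 112), (125, 112), (126, 113), (127, 112), (128, 113), (129, 80), (130, 55), (131, 56), (132, 88), (133, 145), (134, 188), (135, 200), (136, 199), (137, 199), (138, 200), (139, 199)]
blk far top (0.025, 0, 0.088) [252.2 234.3] [(226, 7), (227, 10), (228, 7), (229, 7), (230, 8), (231, 11), (232,
[... 3421 characters left out ...]
y (-0.02, 0.065, 0.043) [370.2 203.5] [(362, 154), (363, 241), (364, 241), (365, 241), (366, 245), (367, 244), (368, 244), (369, 231), (370, 181), (371, 176), (372, 176), (373, 177), (374, 177), (375, 176), (376, 175), (377, 175), (378, 174)]
blk -y (-0.01, -0.01, 0.088) [232.7 261.6] [(225, 72), (226, 72), (227, 71), (228, 73), (229, 70), (230, 44), (231, 11), (232, 12), (233, 12), (234, 9), (235, 12), (236, 12), (237, 9), (238, 11), (239, 10), (240, 13), (241, 12)]
blk +y (-0.01, 0.01, 0.088) [279.1 261.5] [(271, 12), (272, 10), (273, 12), (274, 12), (275, 12), (276, 11), (277, 11), (278, 9), (279, 12), (280, 14), (281, 12), (282, 14), (283, 48), (284, 72), (285, 72), (286, 72), (287, 72)]
```

The in-hand carrier offset is about 1.8 mm towards the stage's +x and 0.3 mm in +y, with yaw matching the tool. I'll move so the wrist camera sees the stage holes past the carrier.

play_rows --commands '[[[1, -0.06, -0.1, 0, 0], [1, -0.15, -0.25, 0, 0], [1, -0.24, -0.42, 0, 0], [1, -0.34, -0.6, 0, 0], [1, -0.44, -0.77, 0, 0], [1, -0.525, -0.93, 0, 0], [1, -0.525, -0.93, 0, 0]]]'

```text
clock: 20.15
tcp_pos: [0.6714, -0.001, 0.3315]
orientation: [-0.431, -3.111, 0.011]
contact_force: [0.6, -2.2, -3.9]
grip_width: 0.0191
gripper_force: 40.1
```

play_rows --commands '[[[1, -0.1, -0.18, 0, -0.012], [1, -0.2, -0.36, 0, -0.012], [1, -0.3, -0.54, 0, -0.012], [1, -0.4, -0.71, 0, -0.012], [1, -0.48, -0.85, 0, -0.012], [1, -0.525, -0.93, 0, -0.012], [1, -0.525, -0.93, 0, -0.012], [1, -0.525, -0.93, 0, -0.012], [1, -0.525, -0.93, 0, -0.012], [1, -0.525, -0.93, 0, -0.012]]]'

```text
clock: 20.98
tcp_pos: [0.723, -0.1929, 0.3339]
orientation: [-0.375, -3.118, -0.002]
contact_force: [-0.8, 0.5, -2.7]
grip_width: 0.0196
gripper_force: 40.3
```

```bash
cat > hf.py <<'E'
from h import *
from scipy.optimize import least_squares
np.set_printoptions(precision=4,suppress=True)
o=get_obs();f=viewer.grab_frame("wrist");save(f,"w8");print(o["clock"],o["tcp_pos"],o["orientation"],o["contact_force"],o["grip_width"])
g=cv2.cvtColor(f["pixels"],cv2.COLOR_RGB2GRAY).astype(float)
pred=np.array([proj(f,h,o) for h in holes([.635,-.1745,.215,-.242])]);obs=[]
for q in pred:
    u,v=np.round(q).astype(int);w=g[max(v-16,0):v+17,u-16:u+17];v0=max(v-16,0)
    ref=np.percentile(w,70);b=(w<ref-45).astype(np.uint8);rb=f["pixels"][v0:v0+w.shape[0],u-16:u+17].astype(int);b|=((rb[...,0]-rb[...,2])>50).astype(np.uint8)
    b=cv2.morphologyEx(b,cv2.MORPH_OPEN,np.ones((3,3)))
    n,l,st,ce=cv2.connectedComponentsWithStats(b)
    k=1+np.argmin([np.linalg.norm(ce[j]-[q[0]-u+16,q[1]-v0])-.02*st[j,4]for j in range(1,n)]) if n>1 else 0
    s=st[k];c=np.array([u-16+s[0]+(s[2]-1)/2,v0+s[1]+(s[3]-1)/2]);obs.append(c);print(q,c,s)
obs=np.array(obs)
r_=least_squares(lambda p:np.ravel([proj(f,h,o) for h in holes([p[0],p[1],.215,p[2]])]-obs),[.635,-.1745,-.242]);print(r_.x,r_.fun.round(1))
r_=least_squares(lambda p:np.ravel([proj(f,h,o) for h in holes(p)]-obs),[.635,-.1745,.215,-.242]);print(r_.x,r_.fun.round(1))
E
python3 hf.py
```

```text
20.9833 [ 0.723  -0.1929  0.3339] [-0.375  -3.1183 -0.0016] [-0.7667  0.5279 -2.7001] 0.019633768649128195
[190.7577  36.3851] [189.   34.5] [  3   2  23  26 447]
[313.8402  36.7598] [314.  36.] [  5   3  23  25 449]
[196.0287 124.5053] [194.5 123.5] [  5   5  20  20 324]
[308.8824 124.7663] [308.  127.5] [  0   5  31  28 580]
[ 0.6345 -0.1752 -0.2564] [ 1.3  0.5 -0.6  1.4 -0.1 -0.2 -0.7 -2.2]
[ 0.6349 -0.1753  0.2191 -0.2563] [ 0.3 -0.1  0.4  0.8 -0.9  0.6  0.2 -1.4]
```

Run:
```python
import cv2,numpy as np
g=cv2.imread("pics/w8.png",0)
for u,v in((309,125),(196,124),(190,36)):
    print(u,v);w=g[v-18:v+19:2,u-20:u+21:2]
    for k,r in enumerate(w): print(v-18+2*k,' '.join(f"{x:3d}" for x in r))
```

```text
309 125
107 238 238 238 239 238 239 238 238 238 238 238 239 239 238 238 238 238 238 239 238 238
109 238 238 238 238 238 238 238 238 238 238 238 239 238 238 238 238 238 239 238 238 238
111 238 239 238 238 239 238 238 239 238 238 238 238 238 238 238 238 238 239 238 239 238
113 238 238 238 238 238 238 239 238 226 205 204 215 232 238 238 238 238 238 238 238 238
115 238 239 238 238 239 238 238 194 184 192 192 132 160 201 238 238 238 238 238 238 238
117 238 238 238 238 238 237 177 193 194 194 193 193  71 144 158 239 239 239 238 238 238
119 238 238 239 239 238 197 192 191 192 192 192 192 174  74 159 227 238 238 238 238 238
121 238 238 238 238 237 187 193 192 190 190 191 191 189  71 113 196 238 239 239 238 238
123 239 238 238 238 229 192 193 194 192 191 191 192 189  71  80 183 239 238 238 238 238
125 239 239 238 238 219 191 193 194 193 192 193 193 189  75  83 148 239 238 239 238 238
127 238 238 238 238 217 193 193 193 193 192 193 194 132  77 144 188 238 239 238 238 238
129 239 238 238 238 237 192 193 193 191 191 193 161  84  81 182 236 239 239 238 238 238
131 238 238 239 238 238 213 181 192 
[... 3219 characters left out ...]
 176
40 174 173 173 174 166 120  73  90 140 139 138 140 141 142 141 139 173 173 172 173 172
42 190 171 172 171 172 133  96  77 139 138 140 140 142 141 141 140 172 172 171 171 172
44 189 170 170 169 170 162 120  88 142 142 142 143 142 142 140 169 170 171 171 172 170
46 192 172 171 171 173 172 162 137 120 140 142 144 143 143 163 171 171 171 171 171 172
48 192 184 185 171 172 170 171 168 156 145 138 142 153 168 170 170 171 171 170 171 170
50 192 189 189 170 168 168 169 168 168 169 165 167 168 167 168 168 166 165 168 166 166
52 187 187 186 167 168 167 167 167 166 166 166 166 165 165 165 166 166 164 164 163 164
54 193 194 194 193 173 173 173 173 173 172 172 171 172 171 172 172 171 172 171 171 171
```

Run:
```python
from h import *
from scipy.optimize import least_squares
np.set_printoptions(precision=4,suppress=True)
f=viewer.grab_frame("wrist");o=get_obs();print(o["tcp_pos"],o["orientation"])
o0=dict(o);o0["tcp_pos"]=np.array([.723,-.1929,.3339]);o0["orientation"]=np.array([-.375,-3.1183,-.0016])
obs=np.array([[189.3,35.1],[314.2,36.4],[194.9,123.9],[308.3,124.5]])
for oo in(o0,o):
  for z in(None,.215):
    fn=(lambda p:holes(p)) if z is None else (lambda p:holes([p[0],p[1],z,p[2]]))
    x0=[.635,-.1745,.215,-.242] if z is None else [.635,-.1745,-.242]
    r_=least_squares(lambda p:np.ravel([proj(f,h,oo) for h in fn(p)]-obs),x0);print(r_.x,r_.fun.round(1))
```

```text
[ 0.7231 -0.1934  0.3344] [-0.3758 -3.1189 -0.0006]
[ 0.6345 -0.1749  0.2169 -0.2469] [ 0.4 -0.1 -0.4 -0.3 -0.2  0.1  0.1  0.3]
[ 0.6344 -0.1749 -0.2469] [ 0.9  0.2 -0.8 -0.   0.2 -0.3 -0.3 -0.1]
[ 0.6347 -0.1755  0.2173 -0.2474] [ 0.4 -0.1 -0.4 -0.3 -0.2  0.1  0.1  0.3]
[ 0.6345 -0.1754 -0.2474] [ 1.   0.3 -0.9  0.   0.3 -0.4 -0.3 -0.1]
```

The stage fits at (0.6346, -0.1752), yaw -0.247. I'll move over it and settle.

play_rows --commands '[[[1, 0.1, 0, 0, 0.004], [1, 0.2, -0.01, 0, 0.004], [1, 0.3, -0.018, 0, 0.004], [1, 0.4, -0.018, 0, 0.004], [1, 0.46, -0.018, 0, 0.004], [1, 0.46, -0.018, 0, 0.004], [1, 0.46, -0.018, 0.1, 0.004], [1, 0.46, -0.018, 0.2, 0.004], [1, 0.46, -0.018, 0.2, 0.004], [1, 0.46, -0.018, 0.2, 0.004], [1, 0.46, -0.018, 0.2, 0.004], [1, 0.46, -0.018, 0.2, 0.004]]]'

```text
clock: 22.08
tcp_pos: [0.634, -0.1763, 0.2959]
orientation: [0.388, 3.115, 0.0]
contact_force: [-0.0, -0.2, -3.4]
grip_width: 0.0193
gripper_force: 40.2
```

Run:
```python
from h import *
o=get_obs();print(o["tcp_pos"],o["orientation"],o["contact_force"],o["moment"])
a=2*np.arctan2(abs(o["orientation"][1]),abs(o["orientation"][0]))-np.pi
M=R.from_rotvec(o["orientation"]).as_matrix();d=np.array([.6328,-.1751,0])-o["tcp_pos"];print(a,"tool shift units",(M.T@d)/.2)
```

```text
[ 0.63398204 -0.17630558  0.29589304] [3.88482863e-01 3.11502275e+00 3.06778445e-04] [-1.22600750e-03 -2.23786224e-01 -3.40149374e+00] [ 0.01918034 -0.01621228  0.00233652]
-0.24814418709369424 tool shift units [0.01075449 0.00365821 1.47944566]
```

play_rows --commands '[[[1, 0.007, 0.004, 0.02, -0.001], [1, 0.007, 0.004, 0.05, -0.001], [1, 0.007, 0.004, 0.08, -0.001], [1, 0.007, 0.004, 0.08, -0.001], [1, 0.007, 0.004, 0.08, -0.001], [1, 0.007, 0.004, 0.08, -0.001]]]'

```text
clock: 22.58
tcp_pos: [0.6318, -0.1756, 0.2782]
orientation: [-0.387, -3.118, -0.0]
contact_force: [0.5, 0.1, -2.1]
grip_width: 0.0191
gripper_force: 40.3
```

Run:
```python
from h import *
o=get_obs();print(o["tcp_pos"],o["contact_force"],o["moment"])
print(2*np.arctan2(abs(o["orientation"][1]),abs(o["orientation"][0]))-np.pi)
```

```text
[ 0.63177379 -0.17558098  0.27822942] [ 0.50429213  0.11129456 -2.05187691] [-0.01486635 -0.00802579 -0.00170643]
-0.24697802700903182
```

Run:
```python
from h import *
np.set_printoptions(precision=4,suppress=True)
P=[]
for k in range(8):
    viewer.grab_frame("wrist");o=get_obs();P.append(np.r_[o["tcp_pos"],o["contact_force"]])
P=np.array(P);m=P.mean(0);print(m,P.std(0))
M=R.from_rotvec(o["orientation"]).as_matrix();d=np.array([.6328,-.1751,m[2]])-m[:3];print("shift units",(M.T@d)/.2)
```

```text
[ 0.6319 -0.1755  0.2785 -0.2172 -0.037  -3.4742] [0.0001 0.     0.0001 0.4211 0.4432 0.483 ]
shift units [-0.0039  0.0032  0.    ]
```

play_rows --commands '[[[1, -0.004, 0.003, 0.01, 0], [1, -0.004, 0.003, 0.02, 0], [1, -0.004, 0.003, 0.03, 0], [1, -0.004, 0.003, 0.04, 0], [1, -0.004, 0.003, 0.05, 0], [1, -0.004, 0.003, 0.06, 0], [1, -0.004, 0.003, 0.065, 0], [1, -0.004, 0.003, 0.065, 0], [1, -0.004, 0.003, 0.065, 0]]]'

```text
clock: 23.73
tcp_pos: [0.6327, -0.1752, 0.2653]
orientation: [-0.387, -3.118, 0.0]
contact_force: [-0.3, -0.9, -3.8]
grip_width: 0.0198
gripper_force: 40.3
```

The tips are about 4 mm into the holes with no contact force. Continuing down.

play_rows --commands '[[[1, 0, 0, 0.01, 0], [1, 0, 0, 0.02, 0], [1, 0, 0, 0.03, 0], [1, 0, 0, 0.04, 0], [1, 0, 0, 0.045, 0], [1, 0, 0, 0.05, 0], [1, 0, 0, 0.055, 0], [1, 0, 0, 0.055, 0], [1, 0, 0, 0.055, 0]]]'

```text
clock: 24.48
tcp_pos: [0.6327, -0.1752, 0.255]
orientation: [0.387, 3.117, -0.001]
contact_force: [-2.1, 0.4, 3.6]
grip_width: 0.0193
gripper_force: 41.2
```

play_rows --commands '[[[1, 0, 0, 0.005, 0], [1, 0, 0, 0.01, 0], [1, 0, 0, 0.01, 0], [1, 0, 0, 0.01, 0], [1, 0, 0, 0.01, 0]]]'

```text
clock: 24.9
tcp_pos: [0.6327, -0.1752, 0.2546]
orientation: [0.387, 3.117, -0.002]
contact_force: [-7.6, 0.3, 13.2]
grip_width: 0.0197
gripper_force: 42.7
```

Run:
```python
from h import *
np.set_printoptions(precision=4,suppress=True)
o=get_obs();print(o["tcp_pos"],o["contact_force"],o["moment"],o["orientation"])
```

```text
[ 0.6327 -0.1752  0.2546] [-7.5938  0.279  13.1879] [ 0.0639  1.7764 -0.0011] [ 0.3874  3.1166 -0.0016]
```

Height 0.2546 matches the seated value of 0.2544, and it resists stiffly. I'll ease off the push, open, and retreat straight up.

play_rows --commands '[[[1, 0, 0, -0.01, 0], [1, 0, 0, -0.015, 0], [1, 0, 0, -0.015, 0], [0.4, 0, 0, -0.015, 0], [0.3, 0, 0, -0.015, 0], [0, 0, 0, -0.015, 0], [-0.5, 0, 0, -0.015, 0], [-1, 0, 0, -0.015, 0], [-1, 0, 0, -0.015, 0], [-1, 0, 0, -0.015, 0], [-1, 0, 0, -0.015, 0], [-1, 0, 0, -0.015, 0]]]'

```text
clock: 25.9
tcp_pos: [0.6327, -0.1752, 0.2553]
orientation: [-0.387, -3.118, 0.0]
contact_force: [0.2, 0.7, -0.3]
grip_width: 0.0857
gripper_force: 0.0
```

play_rows --commands '[[[-1, 0, 0, -0.05, 0], [-1, 0, 0, -0.15, 0], [-1, 0, 0, -0.3, 0], [-1, 0.05, 0, -0.5, 0], [-1, 0.15, 0, -0.6, 0], [-1, 0.3, 0, -0.6, 0], [-1, 0.3, 0, -0.6, 0], [-1, 0.3, 0, -0.6, 0], [-1, 0.3, 0, -0.6, 0]]]'

```text
clock: 26.65
tcp_pos: [0.5747, -0.161, 0.3757]
orientation: [0.388, 3.117, -0.001]
contact_force: [0.6, -1.2, -0.0]
grip_width: 0.0857
gripper_force: 0.0
```

Run:
```python
from h import *
from scipy.optimize import least_squares
np.set_printoptions(precision=4,suppress=True)
o=get_obs();print(o["clock"],o["tcp_pos"],o["contact_force"],o["grip_width"])
y=-.247;c,s=np.cos(y),np.sin(y)
def W(a,b,z): return np.array([.6346+c*a-s*b,-.1752+s*a+c*b,z])
for n in("scene","side"):
    f=viewer.grab_frame(n);save(f,"end_"+n)
    a=viewer.trace(f,"carrier_grip");b=viewer.trace(f,"stage");m=a[0]["pixels"].astype(np.uint8)
    print(n,a[0]["score"],a[0]["rect"],"stage",b[0]["score"] if b else None,b[0]["rect"] if b else None)
    h=cv2.convexHull(max(cv2.findContours(m,0,2)[0],key=cv2.contourArea));print("hull",cv2.approxPolyDP(h,2,True)[:,0].tolist())
    # expected outline when seated: plate bottom/top and block top
    for dz in(0,.005,.012):
        P=np.array([proj(f,W(i*.05,j*.065,.215+dz+k)) for i in(-1,1) for j in(-1,1) for k in(.02,.028)]+[proj(f,W(i*.025,j*.01,.215+dz+.073)) for i in(-1,1) for j in(-1,1)])
        print("dz",dz,"rect",np.r_[P.min(0),P.max(0)].round(1),"plate top corners",P[1:8:2].round(1).tolist())
    for t in("pill_jar","flux_bottle","tape_roll","phone","screwdriver","parts_tray"):
        q=viewer.trace(f,t);print(t,[(round(d["score"],2),np.round(d["rect"]).tolist()) for d in q[:1]])
```

```text
26.65 [ 0.5747 -0.161   0.3757] [ 0.596  -1.2463 -0.0251] 0.08567600451074443
scene 0.66 [153.6, 148.3, 218.5, 192.1] stage 0.71 [153.6, 162.6, 220.8, 219.5]
hull [[218, 157], [216, 184], [212, 194], [159, 194], [153, 187], [160, 157], [181, 147]]
dz 0 rect [151.3 144.2 218.5 188.4] plate top corners [[159.0, 154.6], [218.2, 153.2], [151.3, 185.6], [215.9, 183.9]]
dz 0.005 rect [150.8 142.3 218.3 186.7] plate top corners [[158.5, 152.8], [218.0, 151.4], [150.8, 183.7], [215.7, 182.1]]
dz 0.012 rect [150.1 139.6 218.1 184.1] plate top corners [[157.9, 150.2], [217.8, 148.9], [150.1, 181.2], [215.4, 179.5]]
pill_jar [(0.76, [187.0, 246.0, 209.0, 284.0])]
flux_bottle [(0.54, [347.0, 209.0, 365.0, 234.0])]
tape_roll [(0.57, [72.0, 228.0, 123.0, 269.0])]
phone [(0.9, [309.0, 169.0, 363.0, 185.0])]
screwdriver [(0.79, [248.0, 185.0, 272.0, 229.0])]
parts_tray [(0.77, [360.0, 139.0, 413.0, 178.0])]
side 0.69 [251.5, 118.4, 290.2, 152.6] stage 0.75 [242.2, 136.4, 293.4, 169.7]
hull [[267, 118], [275, 119], [290, 129], [288, 135], [274, 147], [254, 143], [250, 137]]
dz 0 rect [248.7 117.  291.7 143.5] plate top corners [[291.7, 127.6], [276.1, 141.2], [265.6, 122.9], [248.7, 135.9]]
dz 0.005 rect [248.7 115.6 291.7 142.1] plate top corners [[291.7, 126.2], [276.1, 139.8], [265.6, 121.6], [248.7, 134.5]]
dz 0.012 rect [248.6 113.6 291.8 140.1] plate top corners [[291.8, 124.3], [276.2, 137.8], [265.6, 119.7], [248.6, 132.6]]
pill_jar [(0.87, [238.0, 169.0, 257.0, 194.0])]
flux_bottle [(0.63, [219.0, 237.0, 229.0, 257.0])]
tape_roll [(0.72, [276.0, 151.0, 303.0, 172.0])]
phone [(0.69, [258.0, 251.0, 305.0, 289.0])]
screwdriver [(0.56, [275.0, 218.0, 308.0, 226.0])]
parts_tray [(0.97, [262.0, 292.0, 310.0, 345.0])]
```

```bash
python3 -c "
from h import *
print(r.hand_in())"
```

```text
the job is handed in; nothing more can be done
None
```

The stage was raised five clicks to the seventh notch (plate top at 215 mm) and released. The board carrier was then set on it with all four posts home by the height and camera checks, the other things were left where they were, and the job is handed in.

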